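Set the price plate over the shelf edge

TASK

In this appliance shop, push the price plate with the red band across the wooden display riser with your fingertips, towards the shoppers' edge (the long edge away from the robot), until exactly its red band sticks out past the edge, with the plate square to the edge and lying flat. Only push or slide it, never pick it up, and leave the blue-banded plate, the kitchen timer and the jar where they are.

Things in the scene. Friction and masses are not known exactly. Their poses are not given: they have to be found in the camera images.
- riser: Fixed light-wood display riser, a plain block 260 mm deep (its x), 580 mm wide (its y) and 50 mm high, standing on the shelf. Origin at the centre of its underside; its own +x axis points to the shoppers' edge away from the robot, z up. It is turned up to 12 degrees from the robot's axes.
- riser_edge (a point): Middle of the riser's shoppers' edge, on the top face (130 mm along the riser's +x from its centre, 50 mm above the shelf). Its axes are the riser's: the edge runs along y, and x points outward past the edge.
- price: The loose price plate to be pushed, black with a white sheet and a RED band on top: 100 mm along its x, 140 mm along its y, 8 mm thick, about 0.15 kg, with straight vertical rims; lies flat on the riser, skewed up to 15 degrees to it. The red band covers the 30 mm along its +x rim, over the full width, and faces the shoppers' edge. Origin at the centre of the underside, z up.
- price_front (a point): Middle of the red-band rim of the price plate (its +x rim), at the underside, 50 mm along the plate's +x from its centre. When it is 30 mm past the riser's edge, exactly the band sticks out.
- blue: A second loose plate of the same size and make, but with a BLUE band, lying flat on the riser beside the red one (left or right of it). Leave it alone. Origin at the centre of its underside.
- timer: Round white kitchen timer with a steel knob, 56 mm diameter, 40 mm high, standing loose at one end of the riser. Leave it alone. Origin at the centre of its underside.
- jar: Small amber jar with a steel cap, 44 mm diameter, 55 mm high, standing loose at the other end of the riser. Leave it alone. Origin at the centre of its underside.
Mind the look-alikes: they are no part of the job. What is shaped like the price but green is not meant.

How it is judged:
By the outcome, as a careful person would: the job done as asked, in the order asked, and still so for the second after the job is handed in, with the robot touching nothing.
It also fails if it takes over 38 s, if anything falls off the work surface, if the arm or the gripper's body presses on something with over 40 N, if the wrist force passes 120 N, or if a joint passes its speed limit or range.

ROBOT

A 7-joint arm with a two-finger parallel gripper is mounted at the origin on the work surface. World frame = base frame: x ahead of the robot, y to its left, z up, the work surface at z = 0. Lengths are in m, angles in rad, forces in N, time in s.
With the tool pointing down it reaches from about 0.4 to 0.85 m from the base axis. Payload 10.4 kg.
Tool frame: the origin (TCP) lies on the centre line of the jaws, within the pads' length; the fingertips stand 11 mm ahead of it and the grasp point (between the pads) lies 8 mm behind it; z points along the fingers, y is the line along which they close (so a half turn about z gives the same grasp; the last joint's range is limited). The gripper opens to 87 mm and grips with 3 to 60 N. Pads are 19 mm wide; open, the fingers measure 117 mm over their backs; the gripper's body (75 mm by 190 mm) begins 51 mm behind the grasp point.
Start: joints at [1.144, 0.332, -0.065, 1.46, 0.022, 1.35, -0.088], TCP at [0.246, -0.575, 0.234] pointing down, gripper open.
Joint ranges: [-2.6, 2.6], [-0.5, 2.12], [-1.47, 1.34], [0.16, 2.42], [-1.27, 4.41], [0.06, 2.06], [-2.6, 2.6]. Speed limits (rad/s): [2.22, 2.22, 2.79, 2.79, 3.14, 3.14, 3.14].

INTERFACE

Orientations are given as a unit quaternion [x, y, z, w].
In Python, from bench import r gives the robot as it stands.
- The arm moves only by the shell command python3 -m pendant 'ROWS' [OPENING] [FORCE]. ROWS is JSON, a list of rows, each a list of 4 numbers: the shift along the tool's x, y, z in m, then the turn about the tool's z in rad. A call has 1 to 8 rows; each row shifts and turns the commanded pose from where the row before left it, along the tool's axes as they then stand; what a row does not reach is not made up. A row lasts 1/12 s, in which the tool goes at most 41.7 mm and 7.16 degrees, less where a joint would pass 70% of its speed; a pose out of reach is approached as far as the arm can. A call with a gripper value outside its range is refused whole. OPENING is the opening, from 0 (shut) to 1 (fully open), set as the call begins (- or left out, the last holds). The fingers move at their own pace and stop on an object; FORCE is the grip in N (left out, the last holds). Time passes only in rows, so rows that do not move let the fingers close. It gives the time, the measured TCP pose, the force, the opening and the grip force at its end, in the units of the state.
- r.read_state(): the state, without advancing time (a new reading comes with each control period).
- r.camera(name): name is "scene" or "top"; returns a dict with "img" (400x640x3 uint8, red, green, blue), "camera_matrix" (3x3 intrinsics, pixels), "xyz" and "attitude" of the camera in the world. Camera axes: x right, y down, z forward; pixel columns grow to the right and rows downward; lengths in m; the calibration is good to about 2 mm. A picture is of the moment at which its call begins. There is no depth.
- r.close_job(): hands the job in; it is judged then, once.
Trained networks look in the newest picture that a camera, given by its name, has taken for a name from the list of things; names that differ only in an ending like _2 or _b are one class to them, and where a whole thing is asked for, a point or a joint stands for the part that bears it (a point fixed in the world has none). Each returns a list of dicts, best first, with "score" (0 to 1); they miss things now and then, are a little off and sometimes report something else, mostly with a low value. They report only what shows in the picture. A call takes as long as a camera call. They do not tell look-alikes from the thing itself.
- r.outline_of(thing, camera): "mask" (400x640 bool, what is visible of it) and "bbox" ([centre column, centre row, width, height] in pixels, round what is visible of it).
The state is a dict: "time": time; "joint_positions": joint angles; "joint_vel": joint speeds; "joint_torque": joint torques, N m; "ee_pos": TCP position; "eef_rot": TCP orientation; "ft_force": force on the tool from outside, world axes, zero at the start; "torque": the same for the moment, N m; "width": finger opening in m; "grip_force": force on a finger pad.
Only numpy, scipy, OpenCV 4.12 (cv2) and the standard library are available. Lean on these libraries where they do the work, as an engineer would, in place of code of your own. Each camera call takes 0.05 s, during which the arm holds its last target. There are 200 camera calls.

## Working session

There is one attempt and no reset: what is moved stays moved. The work goes in short steps, Python scripts to look and compute and a shell command to move; the robot and the scene stay as the last step left them, time stands still between calls to the robot, and variables do not carry over. Pictures are saved under pics/ and viewed, at most 10 in all, crops included, and the job is handed in when it is done.

```bash
mkdir -p pics; ls; python3 - <<'E'
from bench import r
import cv2,numpy as np
for n in("scene","top"):
    c=r.camera(n); cv2.imwrite(f"pics/{n}0.png",c["img"][:,:,::-1])
    print(n,np.round(c["camera_matrix"],1).tolist(),c["xyz"],c["attitude"])
    for t in("price","blue","riser","timer","jar"):
        print(t,[(round(d["score"],2),np.round(d["bbox"]).tolist()) for d in r.outline_of(t,n)])
s=r.read_state();print(s)
E
```

```text
pics
scene [[388.6, 0.0, 321.4], [0.0, 388.6, 196.5], [0.0, 0.0, 1.0]] [1.31286472 0.14612832 0.62321545] [ 0.56511569  0.67361814 -0.36970401 -0.30033616]
price [(0.81, [289.0, 212.0, 62.0, 34.0]), (0.73, [236.0, 166.0, 49.0, 24.0])]
blue [(0.83, [363.0, 227.0, 65.0, 34.0])]
riser [(0.82, [330.0, 235.0, 250.0, 128.0])]
timer [(0.91, [242.0, 192.0, 22.0, 19.0])]
jar [(0.71, [431.0, 241.0, 21.0, 28.0])]
top [[509.0, 0.0, 320.1], [0.0, 509.0, 191.0], [0.0, 0.0, 1.0]] [ 0.3129686  -0.01495334  1.39776792] [ 0.70772583 -0.70416755  0.04299362 -0.03773269]
price [(0.58, [345.0, 164.0, 61.0, 46.0]), (0.57, [440.0, 277.0, 61.0, 55.0])]
blue [(0.75, [274.0, 155.0, 58.0, 44.0])]
riser [(0.64, [305.0, 166.0, 230.0, 129.0])]
timer [(0.66, [400.0, 184.0, 16.0, 20.0])]
jar [(0.68, [217.0, 128.0, 21.0, 19.0])]
{'time': 0.6, 'joint_positions': array([ 1.14436727,  0.332165  , -0.0646977 ,  1.46008217,  0.02158433,
        1.34989789, -0.08850952]), 'joint_vel': array([-0.00206147, -0.00259177, -0.00010542, -0.00114912,  0.00054442,
        0.00133539, -0.00043619]), 'joint_torque': array([ 3.15319476e-04, -6.22760868e+01,  2.50232447e-02, -3.89984751e+01,
       -6.10497803e-02,  3.18543718e-02,  4.07625191e-05]), 'ee_pos': array([ 0.24562138, -0.57474556,  0.23360591]), 'eef_rot': array([9.79685651e-01, 2.00539322e-01, 3.17695307e-05, 6.49107927e-05]), 'ft_force': array([0.44505354, 0.21256011, 0.62553315]), 'torque': array([-0.02041413,  0.01450918,  0.0136425 ]), 'grip_force': 0.0, 'width': 0.08701856724973542}
```

```bash
python3 - <<'E'
import cv2
a=cv2.imread("pics/top0.png")[80:330,160:500]
cv2.imwrite("pics/crop0.png",cv2.resize(a,None,fx=2.3,fy=2.3,interpolation=cv2.INTER_CUBIC))
E
```

```text
(no output)
```

View pics/crop0.png

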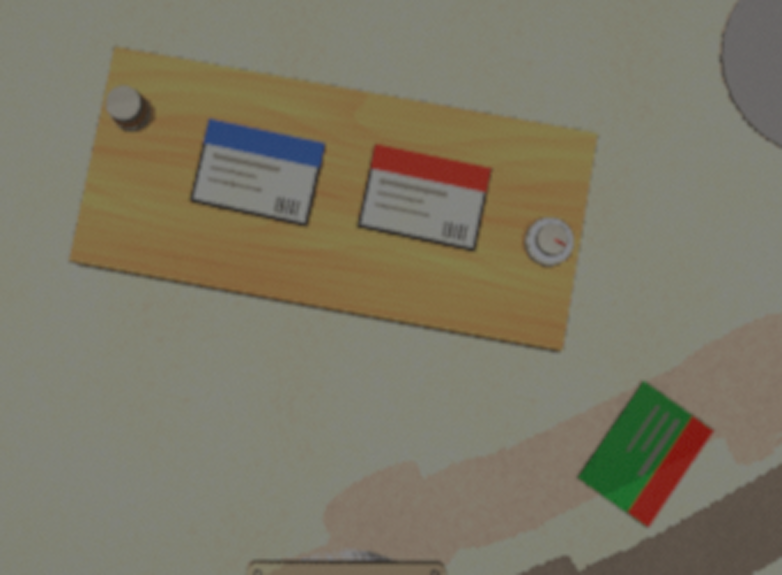

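View pics/scene0.png

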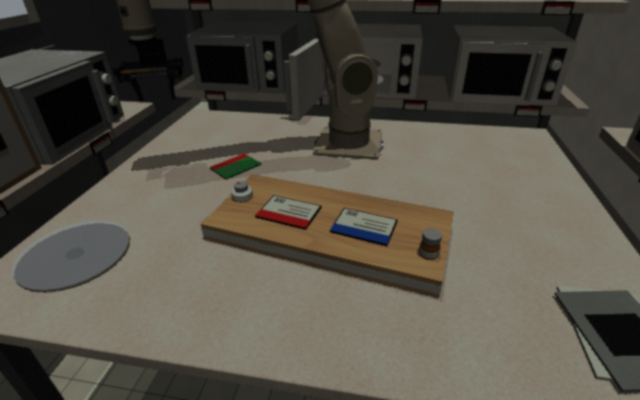

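The price plate is the black/white one with the red band on the riser, at top (345,164). The candidate at top (440,277) / scene (236,166) is green and lies on the shelf, so it's the look-alike. The crop confirms both. The blue plate is at (274,155), the timer at (400,184) and the jar at (217,128).

```bash
cat > m.py <<'E'
from bench import r
import cv2,numpy as np
from scipy.spatial.transform import Rotation as R
S=2000.;X0,Y0,X1,Y1=.2,-.4,.85,.4
def rect(c,z):
    "metric top view at height z, 0.5 mm/px: col=(x-X0)*S, row=(y-Y0)*S"
    Rm=R.from_quat(c["attitude"]).as_matrix().T; t=-Rm@c["xyz"]
    P=c["camera_matrix"]@np.c_[Rm,t]
    H=P@np.array([[1/S,0,X0],[0,1/S,Y0],[0,0,z],[0,0,1]])
    return cv2.warpPerspective(c["img"],H,(int((X1-X0)*S),int((Y1-Y0)*S)),flags=cv2.INTER_CUBIC|cv2.WARP_INVERSE_MAP)
def box(m):
    "largest blob -> centre, x-ish axis yaw, size along x,y"
    n,l,st,_=cv2.connectedComponentsWithStats(m.astype(np.uint8))
    k=1+np.argmax(st[1:,4]); pts=np.argwhere(l==k)[:,::-1].astype(np.float32)
    (cx,cy),(w,h),a=cv2.minAreaRect(pts)
    a%=180
    if 45<a<135: w,h,a=h,w,a-90
    elif a>=135: a-=180
    return np.array([cx/S+X0,cy/S+Y0]),a,w/S*1e3,h/S*1e3
def line(g,p,yaw,half,rng=.012):
    "subpixel strongest gradient along direction yaw about points on the perpendicular line through p -> mid, line normal yaw"
    u=np.array([np.cos(yaw),np.sin(yaw)]);v=np.array([-u[1],u[0]])
    s=np.arange(-half,half,.001);d=np.arange(-rng,rng,.00025)
    q=p+s[:,None,None]*v+d[None,:,None]*u
    I=cv2.remap(g.astype(np.float32),((q[...,0]-X0)*S).astype(np.float32),((q[...,1]-Y0)*S).astype(np.float32),1)
    I=cv2.GaussianBlur(I,(0,0),4); G=np.abs(np.gradient(I,axis=1)); k=G.max(1,keepdims=True)
    G=np.where(G>.5*k,G,0); dd=(G*d).sum(1)/G.sum(1)
    ok=np.ones(len(s),bool)
    for _ in range(4):
        f=np.polyfit(s[ok],dd[ok],1); e=np.abs(dd-np.polyval(f,s)); ok=e<max(.001,2*np.median(e))
    return p+u*f[1], yaw+np.arctan(f[0]), e[ok].std()*1e3, ok.mean()
def look(name):
    c=r.camera("top"); cv2.imwrite(f"pics/{name}.png",c["img"][:,:,::-1])
    a=rect(c,.05).astype(int); b=rect(c,.058).astype(int)
    g=a[...,0]-a[...,2]   # wood: red-blue
    return c,a,b
E
python3 - <<'E'
from m import *
c,a,b=look("t1")
for t in("riser","price"):
    d=[d for d in r.outline_of(t,"top") if abs(d["bbox"][1]-165)<12]
    if not d: print(t,"none"); continue
    z=.05 if t=="riser" else .058
    k=dict(c); k["img"]=d[0]["mask"].astype(np.uint8)*255
    print(t,box(rect(k,z)>127))
hb=cv2.cvtColor(b.astype(np.uint8),cv2.COLOR_RGB2HSV)
red=(b[...,0]>2*b[...,1])&(b[...,0]>60)&(b[...,0]-b[...,2]>50)
blu=(b[...,2]>1.3*b[...,0])&(b[...,2]>60)
red[:,:int((.45-X0)*S)]=0
print("red",box(red));print("blue",box(blu))
cv2.imwrite("pics/rect.png",cv2.resize(a.astype(np.uint8)[:,:,::-1],None,fx=.35,fy=.35,interpolation=cv2.INTER_AREA))
E
```

```text
riser (array([0.53751984, 0.01509131]), -10.121910095214844, 269.54046630859375, 583.0429077148438)
price (array([ 0.53636365, -0.08879321]), -11.601509094238281, 106.94180297851562, 146.55274963378906)
red (array([ 0.57077768, -0.09547858]), -11.608566284179688, 27.70062828063965, 136.9939422607422)
blue (array([0.59797153, 0.09809436]), -11.733078002929688, 29.520029067993164, 137.99363708496094)
```

```bash
cat >> m.py <<'E'
def meas(name,pc=None,py=-11.6):
    c,a,b=look(name)
    y=np.radians(-10.1);u=np.array([np.cos(y),np.sin(y)])
    m,y,e,f=line(a[...,0]-a[...,2]*.5,np.array([.5375,.0151])+.13*u,y,.27,.015)
    print("edge",m,np.degrees(y),e,f)
    y2=np.radians(py);v=np.array([np.cos(y2),np.sin(y2)])
    n=np.array([np.cos(y),np.sin(y)])
    for nm,img,off in(("rear",b.sum(2),-.05),("front",b.sum(2)-2*b[...,0],.05),("bandline",b[...,1],.02)):
        q,yy,e,f=line(img,np.array(pc)+off*v,y2,.062,.007)
        print(nm,q,"yaw rel",np.degrees(yy-y),"past edge mm",(q-m)@n*1e3,e,f)
    s=r.read_state();p=s["ee_pos"]; q=s["eef_rot"]
    print("tcp",p,"yaw",np.degrees(2*np.arctan2(q[1],q[0])),"past edge",(p[:2]-m)@n*1e3,"t",s["time"])
    return m,y
E
python3 - <<'E'
from m import *
meas("t2",[.5364,-.0888])
E
```

```text
edge [ 0.66470954 -0.00755947] -10.181987983560212 0.12577027713415684 1.0
rear [ 0.48895285 -0.0790605 ] yaw rel -1.3462031326135637 past edge mm -160.3491221917672 0.061732030108689814 1.0
front [ 0.58452941 -0.09867955] yaw rel -1.4873844497237327 past edge mm -62.809602256171395 0.04281463935647614 1.0
bandline [ 0.55623588 -0.09287172] yaw rel -1.3302331416840791 past edge mm -91.68422541454133 0.047170639531501475 1.0
tcp [ 0.24560919 -0.57475704  0.23357642] yaw 23.136440232390836 past edge -312.23349068491723 t 0.8
```

```bash
cat > st.py <<'E'
from m import *
import sys
E0=np.array([.66471,-.00756]);Y=np.radians(-10.18)
def togo(x,y,z):
    s=r.read_state();p=s["ee_pos"];q=s["eef_rot"];yaw=2*np.arctan2(q[1],q[0])
    T=R.from_quat(q).as_matrix()
    print("tool shift",np.round(T.T@(np.array([x,y,z])-p),4),"turn",round(yaw-Y,4),"tcp",p.round(4),"past",((p[:2]-E0)@[np.cos(Y),np.sin(Y)]*1e3).round(1),"F",s["ft_force"].round(1),"t",s["time"])
togo(*map(float,sys.argv[1:4]))
E
python3 -m pendant '[[0,0,0,0.1],[0,0,0,0.1],[0,0,0,0.1],[0,0,0,0.1],[0,0,0,0.1],[0,0,0,0.08]]' 1
python3 -m pendant '[[0.008,-0.035,0,0],[0.008,-0.035,0,0],[0.008,-0.035,0,0],[0.008,-0.035,0,0],[0.008,-0.035,0,0],[0.008,-0.035,0,0],[0.008,-0.035,0,0],[0.008,-0.035,0,0]]'
python3 -m pendant '[[0.008,-0.035,0,0],[0.008,-0.035,0,0],[0.008,-0.035,0,0],[0.008,-0.035,0,0],[0.008,-0.035,0,0],[0,0,0,0]]'
python3 st.py .4595 -.0737 .12
```

```text
time: 1.3
ee_pos: [0.2456, -0.5748, 0.2336]
eef_rot: [0.996, -0.091, 0.0, 0.0]
ft_force: [-0.5, 0.5, -0.6]
width: 0.087
grip_force: 0.0
time: 1.97
ee_pos: [0.3581, -0.3087, 0.2338]
eef_rot: [0.996, -0.088, 0.0, 0.0]
ft_force: [0.3, -0.1, 0.3]
width: 0.0871
grip_force: 0.0
time: 2.47
ee_pos: [0.4302, -0.1383, 0.2341]
eef_rot: [0.996, -0.084, 0.001, -0.001]
ft_force: [0.0, 0.6, -1.2]
width: 0.0869
grip_force: 0.0
tool shift [ 0.018  -0.0684  0.1143] turn 0.0102 tcp [ 0.4302 -0.1383  0.2341] past -207.8 F [ 0.   0.6 -1.2] t 2.4667
```

```bash

python3 -m pendant '[[0.005,-0.017,0.02,0],[0.005,-0.017,0.02,0],[0.005,-0.017,0.02,0],[0.003,-0.017,0.02,0],[0,0,0.018,0],[0,0,0.016,0],[0,0,0,0],[0,0,0,0]]' >/dev/null
python3 st.py .4595 -.0737 .065
```

```text
tool shift [ 0.0012 -0.008   0.0544] turn 0.0015 tcp [ 0.457  -0.0814  0.1194] past -191.4 F [ 1.1 -0.   0.2] t 3.1333
```

```bash

python3 -m pendant '[[0,-0.004,0.01,0],[0,-0.004,0.01,0],[0,0,0.01,0],[0,0,0.01,0],[0,0,0.008,0],[0,0,0.005,0],[0,0,0,0],[0,0,0,0]]' >/dev/null
python3 st.py .4595 -.0737 .065
```

```text
tool shift [0.0008 0.0002 0.0014] turn 0.0014 tcp [ 0.4587 -0.0734  0.0664] past -191.1 F [-0.1  1.4  1. ] t 3.8
```

```bash

python3 -m pendant '[[0.002,0,0.0015,0.0015],[0.005,0,0,0],[0.005,0,0,0],[0.004,0,0,0],[0.003,0,0,0],[0.003,0,0,0],[0.003,0,0,0],[0.003,0,0,0]]'
python3 st.py .4595 -.0737 .065
python3 -m pendant '[[0.004,0,0,0],[0.004,0,0,0],[0.004,0,0,0],[0.004,0,0,0],[0.004,0,0,0],[0.004,0,0,0],[0.003,0,0,0],[0.002,0,0,0]]'
python3 st.py .4595 -.0737 .065
```

```text
time: 4.47
ee_pos: [0.4865, -0.0783, 0.065]
eef_rot: [0.996, -0.089, -0.0, 0.0]
ft_force: [-2.6, 0.3, 1.4]
width: 0.087
grip_force: 0.8
tool shift [-0.0274  0.0002  0.    ] turn 0.0001 tcp [ 0.4865 -0.0783  0.065 ] past -162.9 F [-2.6  0.3  1.4] t 4.4667
time: 5.13
ee_pos: [0.5153, -0.0835, 0.065]
eef_rot: [0.996, -0.089, 0.0, -0.0]
ft_force: [-1.9, -0.4, -0.2]
width: 0.0873
grip_force: 0.7
tool shift [-0.0567  0.0003  0.    ] turn 0.0 tcp [ 0.5153 -0.0835  0.065 ] past -133.6 F [-1.9 -0.4 -0.2] t 5.1333
```

```bash

python3 -m pendant '[[0.004,0,0,0],[0.004,0,0,0],[0.004,0,0,0],[0.004,0,0,0],[0.004,0,0,0],[0.004,0,0,0],[0.003,0,0,0],[0.002,0,0,0]]' >/dev/null
python3 -m pendant '[[0.003,0,0,0],[0.003,0,0,0],[0.003,0,0,0],[0.002,0,0,0],[0.001,0,0,0],[0,0,0,0],[0,0,0,0]]'
python3 st.py .4595 -.0737 .065
python3 - <<'E'
from m import *
c,a,b=look("t3")
red=(b[...,0]>2*b[...,1])&(b[...,0]>60)&(b[...,0]-b[...,2]>50)
red[:,:int((.45-X0)*S)]=0
print("red",box(red))
E
python3 -c "
import cv2
a=cv2.imread('pics/t3.png')[80:330,160:500]
cv2.imwrite('pics/crop3.png',cv2.resize(a,None,fx=2.3,fy=2.3,interpolation=cv2.INTER_CUBIC))"
```

```text
time: 6.38
ee_pos: [0.5554, -0.0907, 0.0651]
eef_rot: [0.996, -0.089, 0.0, 0.0]
ft_force: [-0.6, -0.9, -0.7]
width: 0.087
grip_force: 0.0
tool shift [-0.0974  0.0002  0.0001] turn 0.0 tcp [ 0.5554 -0.0907  0.0651] past -92.9 F [-0.6 -0.9 -0.7] t 6.3833
red (array([ 0.66042218, -0.04310654]), -5.194427490234375, 26.300634384155273, 7.831341743469238)
```

View pics/crop3.png

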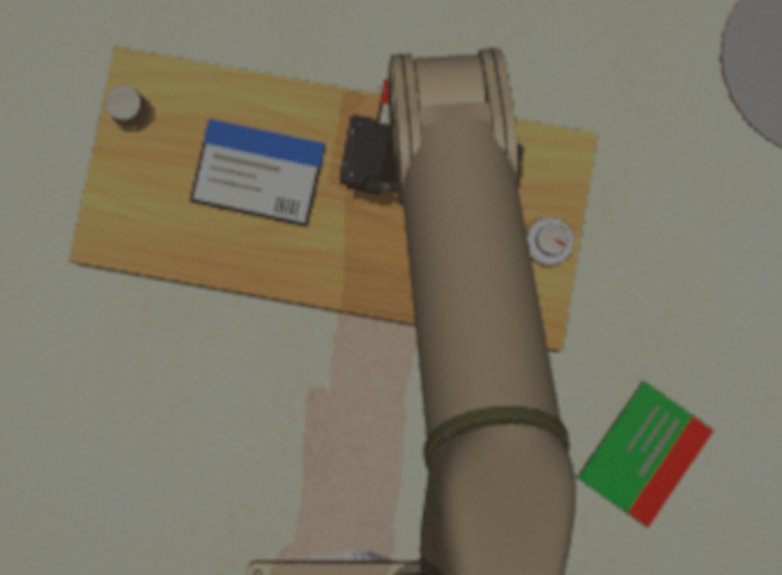

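The arm now covers the plate (only a bit of red shows at crop (387,92)). I'll push to just short of the goal, back off and measure from the top.

```bash

python3 -m pendant '[[0.003,0,0,0],[0.003,0,0,0],[0.002,0,0,0],[0.002,0,0,0],[0.001,0,0,0],[0,0,0,0],[0,0,0,0]]' 
python3 st.py .4595 -.0737 .065
python3 -m pendant '[[-0.01,0,0,0],[-0.02,0,0,0],[-0.02,0,-0.01,0],[0,0,-0.03,0],[0,0,-0.03,0],[0,0.03,-0.01,0],[0,0.035,0,0],[0,0.035,0,0]]' >/dev/null
python3 -m pendant '[[0,0.035,0,0],[0,0.035,0,0],[0,0.035,0,0],[0,0.03,0,0],[0,0.02,0,0],[0,0,0,0]]' 
python3 - <<'E'
from m import *
c=(.66471-.03*np.cos(.1777), -.106+.005)
meas("t4",c,-10.2)
E
python3 -c "
import cv2
a=cv2.imread('pics/t4.png')[80:330,160:500]
cv2.imwrite('pics/crop4.png',cv2.resize(a,None,fx=2.3,fy=2.3,interpolation=cv2.INTER_CUBIC))"
```

```text
time: 7.02
ee_pos: [0.5663, -0.0926, 0.0651]
eef_rot: [0.996, -0.089, 0.0, -0.0]
ft_force: [0.3, 0.6, -0.1]
width: 0.0871
grip_force: 0.0
tool shift [-0.1085  0.0002  0.    ] turn -0.0 tcp [ 0.5663 -0.0926  0.0651] past -81.8 F [ 0.3  0.6 -0.1] t 7.0167
time: 8.18
ee_pos: [0.4696, -0.3401, 0.1448]
eef_rot: [0.996, -0.092, -0.0, 0.001]
ft_force: [0.0, -0.3, -0.0]
width: 0.087
grip_force: 0.0
edge [ 0.66472373 -0.007562  ] -10.187133968626432 0.14746243033093467 0.7277777777777777
rear [ 0.58180045 -0.09139507] yaw rel 0.09597681854965989 past edge mm -66.7890010588411 0.03388248412783074 1.0
front [ 0.67910766 -0.1089034 ] yaw rel -0.01528562587636778 past edge mm 32.08078856071291 0.033281940282257096 1.0
bandline [ 0.64963168 -0.10359983] yaw rel -0.05964110250058819 past edge mm 2.1314743106561496 0.028983462016955435 1.0
tcp [ 0.4706858  -0.3372119   0.14482227] yaw -10.416594772832276 past edge -132.67588148242004 t 8.2333
```

View pics/crop4.png

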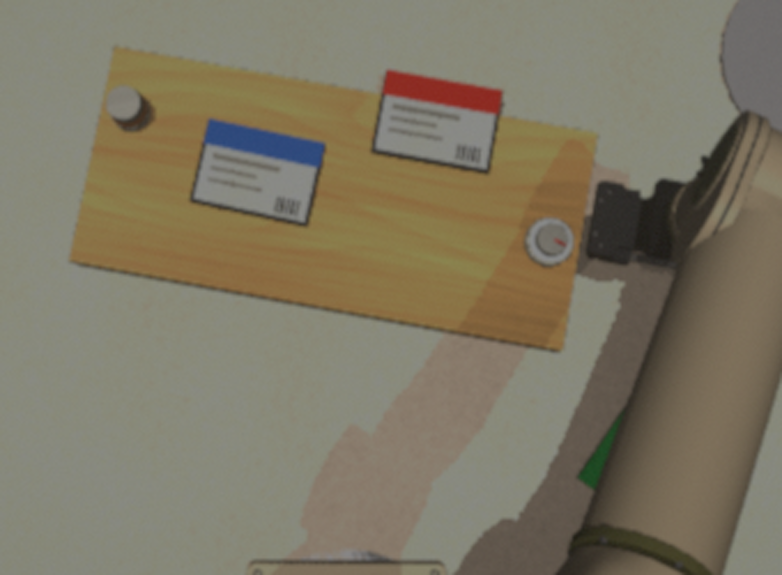

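The plate is square but appears about 2 mm over. I'll cross-check this with the riser's depth and the scene camera before correcting.

```bash
python3 - <<'E'
from m import *
c,a,b=look("t5")
E0=np.array([.66471,-.00756]);Y=np.radians(-10.18);u=np.array([np.cos(Y),np.sin(Y)]);v=np.array([-u[1],u[0]])
rel=lambda q:np.round([(q-E0)@u*1e3,(q-E0)@v*1e3],2)
w=a[...,0]-.5*a[...,2]
for nm,g in(("R-.5B",w),("sum",a.sum(2)),("R-B",a[...,0]-a[...,2])):
    for t,off in(("far",.0),("near",-.26)):
        q,yy,e,f=line(g,E0+off*u+.14*v,Y,.13,.009); print(nm,t,rel(q),np.degrees(yy-Y).round(2),round(e,2),f)
g=w
q,yy,e,f=line(g,E0-.2*u+.29*v,Y+np.pi/2,.05,.009);print("left",rel(q),f)
q,yy,e,f=line(g,E0-.06*u-.29*v,Y+np.pi/2,.04,.009);print("right",rel(q),f)
c=r.camera("scene");cv2.imwrite("pics/s5.png",c["img"][:,:,::-1])
a=rect(c,.05).astype(int);b=rect(c,.058).astype(int)
for nm,g in(("R-.5B",a[...,0]-.5*a[...,2]),("sum",a.sum(2))):
    q,yy,e,f=line(g,E0+.14*v,Y,.13,.012);print("S edge",nm,rel(q),np.degrees(yy-Y).round(2),round(e,2),f)
p=np.array([.6497,-.1036])
for nm,g,off in(("band",b[...,1],0),("front",b.sum(2)-2*b[...,0],.03),("frontR",b[...,0],.03),("rear",b.sum(2),-.07)):
    q,yy,e,f=line(g,p+off*u,Y,.06,.009);print("S",nm,rel(q),np.degrees(yy-Y).round(2),round(e,2),f)
cv2.imwrite("pics/s5c.png",cv2.resize(c["img"][170:290,190:350,::-1],None,fx=4.5,fy=4.5,interpolation=cv2.INTER_CUBIC))
E
```

```text
R-.5B far [ -0.4 140. ] -0.1 0.12 1.0
R-.5B near [-258.48  140.  ] -0.12 0.03 1.0
sum far [  0.74 140.  ] 0.04 0.28 0.9115384615384615
sum near [-262.48  140.  ] -0.06 0.17 1.0
R-B far [ -0.15 140.  ] -0.09 0.11 1.0
R-B near [-259.48  140.  ] -0.12 0.06 1.0
left [-200.    288.77] 1.0
right [ -60.  -292.4] 0.825
S edge R-.5B [  2.53 140.  ] -0.2 0.07 1.0
S edge sum [  2.61 140.  ] -0.24 0.11 1.0
S band [  0.14 -97.18] 0.0 0.08 1.0
S front [ 32.35 -97.18] -0.03 0.03 1.0
S frontR [ 29.62 -97.18] -0.06 0.02 1.0
S rear [-65.39 -97.18] 0.41 0.18 0.9166666666666666
```

View pics/s5c.png

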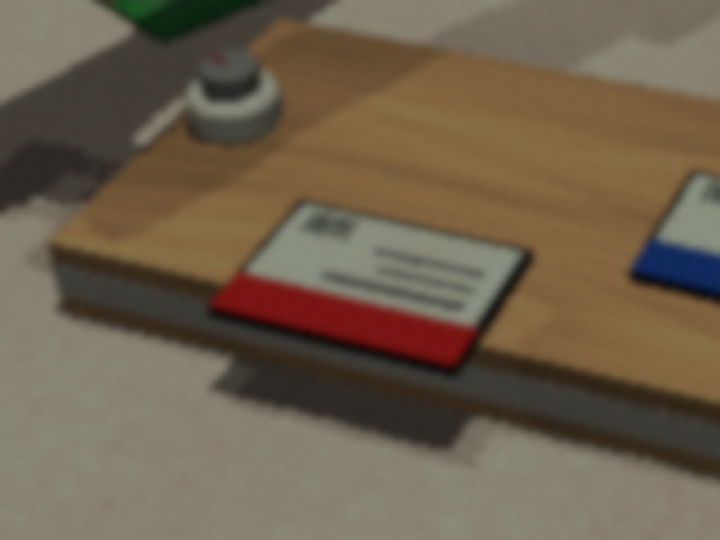

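```bash
python3 - <<'E'
from m import *
E0=np.array([.66471,-.00756]);Y=np.radians(-10.18);u=np.array([np.cos(Y),np.sin(Y)]);v=np.array([-u[1],u[0]])
def prof(img,d,s):
    q=E0+s[:,None,None]*v+d[None,:,None]*u
    return np.array([cv2.remap(img[...,k].astype(np.float32),((q[...,0]-X0)*S).astype(np.float32),((q[...,1]-Y0)*S).astype(np.float32),1).mean(0) for k in range(3)]).T.round().astype(int)
for n in("top","scene"):
    c=r.camera(n); a=rect(c,.05);b=rect(c,.058)
    print(n,"edge 50")
    d=np.arange(-.010,.0121,.001)
    for x,p in zip(d,prof(a,d,np.arange(.05,.25,.001))): print(round(x*1e3),*p,end=" | ")
    for o in(-.069,0.001,.031):
        print("\nplate 58",o); d=np.arange(o-.007,o+.0071,.001)
        for x,p in zip(d,prof(b,d,np.arange(-.155,-.12,.001) if o<.02 else np.arange(-.15,-.045,.001))): print(round(x*1e3),*p,end=" | ")
    print()
E
```

```text
top edge 50
-10 137 120 73 | -9 137 119 73 | -8 137 119 73 | -7 137 119 73 | -6 137 119 73 | -5 137 120 73 | -4 137 121 75 | -3 136 122 78 | -2 135 123 82 | -1 134 125 89 | 0 134 126 96 | 1 133 128 104 | 2 133 131 111 | 3 134 133 116 | 4 135 135 120 | 5 136 136 122 | 6 136 137 122 | 7 136 136 122 | 8 136 136 122 | 9 136 136 122 | 10 136 136 122 | 11 136 136 122 | 12 136 137 122 | 
plate 58 -0.069
-76 135 110 67 | -75 129 105 64 | -74 119 97 59 | -73 106 87 54 | -72 89 74 49 | -71 74 63 46 | -70 66 59 49 | -69 69 65 59 | -68 81 79 75 | -67 97 96 92 | -66 112 112 107 | -65 122 123 117 | -64 128 128 123 | -63 129 130 124 | -62 127 127 122 | 
plate 58 0.001
-6 136 137 134 | -5 136 136 133 | -4 136 133 130 | -3 136 126 123 | -2 137 116 113 | -1 137 102 98 | 0 138 85 81 | 1 139 69 63 | 2 139 55 48 | 3 140 47 39 | 4 140 43 35 | 5 140 42 33 | 6 140 42 33 | 7 140 43 33 | 8 140 43 34 | 
plate 58 0.031
24 140 44 35 | 25 140 46 38 | 26 140 53 44 | 27 140 65 55 | 28 139 81 70 | 29 138 97 85 | 30 138 112 99 | 31 137 123 109 | 32 137 131 116 | 33 136 136 120 | 34 136 137 122 | 35 136 137 122 | 36 1
[... 430 characters left out ...]
-75 123 94 60 | -74 120 92 60 | -73 116 90 59 | -72 111 88 60 | -71 107 87 62 | -70 103 87 65 | -69 100 88 69 | -68 100 92 75 | -67 101 97 81 | -66 104 102 87 | -65 107 107 93 | -64 109 111 97 | -63 111 113 100 | -62 111 114 101 | 
plate 58 0.001
-6 135 136 121 | -5 135 133 118 | -4 134 127 112 | -3 133 118 105 | -2 131 107 95 | -1 129 94 83 | 0 127 80 71 | 1 125 66 58 | 2 124 53 47 | 3 123 42 37 | 4 122 33 29 | 5 121 27 24 | 6 121 23 21 | 7 121 21 19 | 8 121 20 19 | 
plate 58 0.031
24 118 20 18 | 25 114 19 18 | 26 109 18 17 | 27 102 17 15 | 28 92 15 14 | 29 80 13 12 | 30 66 11 10 | 31 53 10 9 | 32 41 10 10 | 33 32 12 12 | 34 27 16 15 | 35 27 22 20 | 36 30 29 26 | 37 36 35 33 | 38 42 42 39 |
```

```bash
python3 - <<'E'
from m import *
E0=np.array([.66471,-.00756]);Y=np.radians(-10.18);u=np.array([np.cos(Y),np.sin(Y)]);v=np.array([-u[1],u[0]])
def mid(img,k,o,s,h=.009,lv=None):
    d=np.arange(o-h,o+h,.00025)
    q=E0+s[:,None,None]*v+d[None,:,None]*u
    p=cv2.remap(img[...,k].astype(np.float32),((q[...,0]-X0)*S).astype(np.float32),((q[...,1]-Y0)*S).astype(np.float32),1).mean(0)
    t=(p[:4].mean()+p[-4:].mean())/2; i=np.flatnonzero(np.diff(np.sign(p-t)))
    return np.round(d[i]*1e3,1),p[0].round(),p[-1].round()
for n in("top","scene"):
    c=r.camera(n);a=rect(c,.05);b=rect(c,.058)
    for s0,s1 in((.06,.1),(.1,.15),(.15,.2),(.2,.25),(-.24,-.18),(-.02,.04)):
        print(n,s0,[mid(a,k,.001,np.arange(s0,s1,.001)) for k in((2,) if n=="top" else (0,))])
    for s0,s1 in((.1,.15),(.0,.05),(-.1,-.05)): print(n,"near",s0,[mid(a,k,-.26,np.arange(s0,s1,.001),.012) for k in(0,2)])
    for s0,s1 in((-.15,-.14),(-.13,-.12),(-.1,-.09),(-.07,-.06),(-.05,-.04)):
        print(n,"band",s0,mid(b,1,0,np.arange(s0,s1,.001)),"front",mid(b,0 if n=="scene" else 1,.03 ,np.arange(s0,s1,.001),.006))
E
```

```text
top 0.06 [(array([0.]), np.float32(70.0), np.float32(119.0))]
top 0.1 [(array([-0.2]), np.float32(70.0), np.float32(123.0))]
top 0.15 [(array([0.]), np.float32(74.0), np.float32(124.0))]
top 0.2 [(array([0.3]), np.float32(76.0), np.float32(121.0))]
top -0.24 [(array([1.3]), np.float32(76.0), np.float32(123.0))]
top -0.02 [(array([0.3]), np.float32(70.0), np.float32(123.0))]
top near 0.1 [(array([-255.3, -252.3, -250.3]), np.float32(137.0), np.float32(139.0)), (array([-262.8]), np.float32(122.0), np.float32(67.0))]
top near 0.0 [(array([-255.3]), np.float32(137.0), np.float32(139.0)), (array([-262.5]), np.float32(121.0), np.float32(66.0))]
top near -0.1 [(array([-255.]), np.float32(137.0), np.float32(139.0)), (array([-262.3]), np.float32(123.0), np.float32(68.0))]
top band -0.15 (array([-0.5]), np.float32(137.0), np.float32(42.0)) front (array([28.5]), np.float32(44.0), np.float32(137.0))
top band -0.13 (array([-0.2]), np.float32(129.0), np.float32(44.0)) front (array([28.5]), np.float32(44.0), np.float32(137.0))
top band -0.1 (array([0.]), np.float32(124.0), np.float32(44.0)) front (
[... 1019 characters left out ...]
.0)), (array([-257.3]), np.float32(108.0), np.float32(60.0))]
scene band -0.15 (array([-0.2]), np.float32(143.0), np.float32(20.0)) front (array([29.5]), np.float32(117.0), np.float32(29.0))
scene band -0.13 (array([0.3]), np.float32(126.0), np.float32(20.0)) front (array([29.5]), np.float32(118.0), np.float32(29.0))
scene band -0.1 (array([0.8]), np.float32(114.0), np.float32(20.0)) front (array([29.5]), np.float32(118.0), np.float32(28.0))
scene band -0.07 (array([0.5]), np.float32(116.0), np.float32(20.0)) front (array([29.3]), np.float32(118.0), np.float32(30.0))
scene band -0.05 (array([0.]), np.float32(134.0), np.float32(20.0)) front (array([29.3]), np.float32(118.0), np.float32(29.0))
```

My first reading was cut off by its search window. The full profiles put the band line at −0.3 mm (top) and −2.2 mm (scene), so it is about 1 mm short and square. I'll go back in and nudge it about 1 mm.

```bash
python3 st.py .5368 -.0873 .145
python3 -m pendant '[[0.003,-0.033,0,0],[0.003,-0.033,0,0],[0.003,-0.033,0,0],[0.003,-0.033,0,0],[0.003,-0.033,0,0],[0.003,-0.033,0,0],[0.003,-0.033,0,0],[0,0,0,0]]'
python3 st.py .5368 -.0873 .065
```

```text
tool shift [ 0.0204 -0.2538  0.0003] turn 0.0018 tcp [ 0.4723 -0.3336  0.1452] past -131.7 F [-0.2 -0.2 -0.7] t 8.5333
time: 9.2
ee_pos: [0.5349, -0.1025, 0.1456]
eef_rot: [0.996, -0.084, 0.001, -0.001]
ft_force: [0.4, 1.1, -0.2]
width: 0.0871
grip_force: 0.0
tool shift [-0.0008 -0.015   0.0807] turn 0.0101 tcp [ 0.5349 -0.1025  0.1456] past -111.0 F [ 0.4  1.1 -0.2] t 9.2
```

```bash

python3 -m pendant '[[0,0,0,0],[0,0,0.018,0],[0,0,0.018,0],[0,0,0.018,0],[0,0,0.016,0],[0,0,0.01,0],[0,0,0,0],[0,0,0,0]]' >/dev/null
python3 st.py .5368 -.0873 .065
```

```text
tool shift [-0.0007 -0.0246  0.0002] turn -0.0006 tcp [ 0.5331 -0.1116  0.0652] past -111.1 F [1.  0.1 0.8] t 9.8667
```

```bash

python3 -m pendant '[[0,-0.01,0,0],[0,-0.01,0,0],[0,-0.0046,0,0],[0,0,0,0],[0,0,0,0],[0,0,0,0]]' >/dev/null
python3 st.py .5368 -.0873 .065
python3 -m pendant '[[0.008,0,0,0],[0.008,0,0,0],[0.006,0,0,0],[0.004,0,0,0],[0.001,0,0,0],[0,0,0,0],[0,0,0,0]]' >/dev/null
python3 st.py .5368 -.0873 .065
```

```text
tool shift [-0.0008  0.0003  0.0002] turn 0.0 tcp [ 0.5377 -0.0871  0.0652] past -111.0 F [-0.8 -0.2 -0.2] t 10.3667
tool shift [-0.0276  0.0006 -0.0001] turn 0.0001 tcp [ 0.5641 -0.0916  0.0649] past -84.2 F [-1.6 -0.1  0.2] t 10.95
```

Now to −80.8, then back off and look.

```bash

python3 -m pendant '[[0.001,0,0,0],[0.001,0,0,0],[0.0008,0,0,0],[0.0006,0,0,0],[0,0,0,0],[0,0,0,0],[0,0,0,0]]' >/dev/null
python3 st.py .5368 -.0873 .065
python3 -m pendant '[[-0.005,0,0,0],[-0.02,0,0,0],[-0.02,0,-0.01,0],[0,0,-0.03,0],[0,0,-0.03,0],[0,0.03,-0.01,0],[0,0.035,0,0],[0,0.035,0,0]]' >/dev/null
python3 -m pendant '[[0,0.035,0,0],[0,0.035,0,0],[0,0.035,0,0],[0,0.03,0,0],[0,0.02,0,0],[0,0,0,0],[0,0,0,0],[0,0,0,0]]' >/dev/null
cat > fin.py <<'E'
from m import *
E0=np.array([.66471,-.00756]);Y=np.radians(-10.18);u=np.array([np.cos(Y),np.sin(Y)]);v=np.array([-u[1],u[0]])
def mid(img,k,o,s,h=.009):
    d=np.arange(o-h,o+h,.00025)
    q=E0+s[:,None,None]*v+d[None,:,None]*u
    p=cv2.remap(img[...,k].astype(np.float32),((q[...,0]-X0)*S).astype(np.float32),((q[...,1]-Y0)*S).astype(np.float32),1).mean(0)
    t=(p[:4].mean()+p[-4:].mean())/2; i=np.flatnonzero(np.diff(np.sign(p-t)))
    return np.round(d[i]*1e3,1)
for n in("top","scene"):
    c=r.camera(n);cv2.imwrite(f"pics/f_{n}.png",c["img"][:,:,::-1]);a=rect(c,.05);b=rect(c,.058);k=2 if n=="top" else 0
    print(n,"edge",[mid(a,k,.001,np.arange(s,s+.04,.001)) for s in(-.02,.06,.1,.15,.2)])
    for s in(-.15,-.1,-.05): print("band",mid(b,1,0,np.arange(s,s+.01,.001)),"front",mid(b,0 if n=="scene" else 1,.03,np.arange(s,s+.01,.001),.006))
b=rect(r.camera("top"),.058).astype(int)
print("blue",box((b[...,2]>1.3*b[...,0])&(b[...,2]>60)), "price rot front",line(b[...,1],E0+.0285*u-.097*v,Y,.055,.006)[1]-Y)
for t in("timer","jar"): print(t,[np.round(d["bbox"]).tolist() for d in r.outline_of(t,"top")])
s=r.read_state();print(s["time"],s["ee_pos"])
E
python3 fin.py
```

```text
tool shift [-0.031   0.0005  0.    ] turn -0.0001 tcp [ 0.5674 -0.0923  0.065 ] past -80.8 F [-0.8  0.9  1.2] t 11.5333
top edge [array([0.5]), array([0.]), array([0.]), array([0.]), array([0.3])]
band [0.5] front [29.3]
band [1.] front [29.5]
band [0.5] front [29.3]
scene edge [array([2.8]), array([2.8]), array([2.8]), array([2.3]), array([2.])]
band [0.8] front [30.3]
band [1.5] front [30.5]
band [1.] front [30.3]
blue (array([0.59798547, 0.09805475]), -11.689369201660156, 29.664840698242188, 138.0757293701172) price rot front -2.396227445514154e-05
timer [[400.0, 185.0, 22.0, 21.0]]
jar [[218.0, 127.0, 18.0, 21.0]]
13.1167 [ 0.47859923 -0.33439903  0.145214  ]
```

```bash
python3 -c "
import cv2
a=cv2.imread('pics/f_scene.png')[150:300,190:470]
cv2.imwrite('pics/fc.png',cv2.resize(a,None,fx=2.8,fy=2.8,interpolation=cv2.INTER_CUBIC))"
```

```text
(no output)
```

View pics/fc.png

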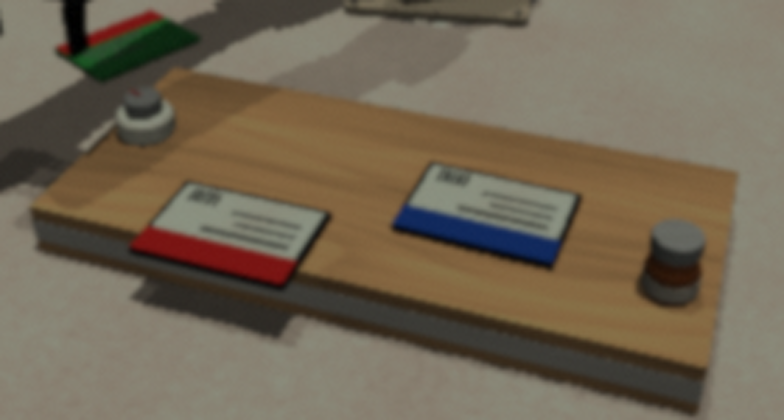

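The plate lies flat and square with its red band (crop about (215,255)) past the edge. The blue plate, timer and jar haven't moved, and the gripper is clear.

```bash
python3 -c "
from bench import r
print(r.close_job())"
```

```text
the job is handed in; nothing more can be done
None
```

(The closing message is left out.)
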